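Set a fossil slab up on the examination stage

ROBOT

A 7-joint arm with a two-finger parallel gripper is mounted at the origin on the work surface. World frame = base frame: x ahead of the robot, y to its left, z up, the work surface at z = 0. Lengths are in m, angles in rad, forces in N, time in s.
With the tool pointing down it reaches from about 0.4 to 0.875 m from the base axis. Payload 6.5 kg.
Tool frame: the origin (TCP) lies on the front face of the gripper's body, between the roots of the fingers; the fingertips stand 64 mm ahead of it and the grasp point (between the pads) lies 45 mm ahead of it; z points along the fingers, y is the direction in which the jaws open and shut (so a half turn about z gives the same grasp; the last joint's range is limited). The gripper opens to 88 mm and grips with 3 to 60 N. Pads are 18 mm wide; open, the fingers measure 123 mm over their backs; the gripper's body (75 mm by 187 mm) begins 45 mm behind the grasp point.
Start: joints at [-1.228, 0.536, -0.004, 1.538, 0.003, 1.067, -0.071], TCP at [0.258, 0.596, 0.303] pointing down, gripper open.
Joint ranges: [-2.7, 2.7], [-0.37, 2.16], [-1.27, 1.26], [0.24, 2.4], [-1.31, 4.45], [0.19, 1.91], [-2.76, 2.76]. Speed limits (rad/s): [2.39, 2.39, 3.14, 3.14, 3.14, 3.14, 3.14].

INTERFACE

Orientations are given as [roll, pitch, yaw] about the fixed x, y, z axes, in that order (R = Rz(yaw) Ry(pitch) Rx(roll)).
In Python, from station import read_state, camera, camera_model, ctrl gives the robot as it stands.
- The arm moves only by the tool send_rows, never from a script. Its argument "targets" is one flat list of numbers, 7 for each row, row after row: the finger opening in m, from 0 to 0.0881, then the shift along the world's x, y, z in m, then the turn, a rotation vector about the world's x, y, z in rad. A call has 1 to 10 rows; each row shifts and turns the pose as measured when the row begins; what a row does not reach is not made up. A row lasts 1/12 s, in which the tool goes at most 41.7 mm and 7.16 degrees, less where a joint would pass 70% of its speed; a pose out of reach is approached as far as the arm can. A call with a gripper value outside its range is refused whole. The fingers move at their own pace and stop on an object; "squeeze" is the grip in N (left out, the last holds). Time passes only in rows, so rows that do not move let the fingers close. It gives the time, the measured TCP pose, the force and the opening at its end, in the units of the state.
- read_state(): the state, without advancing time (a new reading comes with each control period).
- camera(name): name is "side" or "top" or "wrist"; returns the picture (400x640x3 uint8, red, green, blue); there is no depth.
- camera_model(name): a dict with "mtx" (3x3 intrinsics, pixels), "rvec" (rotation vector, rad) and "tvec" (3), from world to camera coordinates, as OpenCV has them. Camera axes: x right, y down, z forward; pixel columns grow to the right and rows downward; lengths in m; the calibration is good to about 2 mm. The wrist camera is an equidistant fisheye: a pixel r from the principal point sees the ray r / f radians off the axis. A picture is of the moment at which its call begins: read the wrist's pose just before it. camera_model takes no time and is no camera call; for the wrist camera it gives the pose at the moment of the call.
- ctrl.sign_off(): hands the job in, once; it reports no verdict.
The state is a dict: "time": time; "joint_positions": joint angles; "qd": joint speeds; "joint_torque": joint torques, N m; "position": TCP position; "eef_rot": TCP orientation; "force": force on the tool from outside, world axes, zero at the start; "wrist_torque": the same for the moment, N m; "width": finger opening in m.
Only numpy, scipy, OpenCV 4.12 (cv2) and the standard library are available. Lean on these libraries where they do the work, as an engineer would, in place of code of your own. Each camera call takes 0.05 s, during which the arm holds its last target.

TASK

The examination stage beside the slab stack leans on its short foot: screw the winged foot clockwise to its stop so that the stage sits level. Then slide the top stone slab sideways off the stack onto the stage, without lifting it and without disturbing the slabs below, until it rests flush against the end fence; push the jaw in until the slab is held snug against the rear rail, and last throw the lamp lever fully over to its other side. Leave everything else on the bench where it is.

Things in the scene. Friction and masses are not known exactly. Their poses are not given: they have to be found in the camera images.
- fixture: fixed plywood board 220 x 345 x 12 mm under stack and stage; origin on the bench (z 0). x points to the rear rail, y from stage to stack, z up; slab slides along -y. Stack near (0, 75) mm. Stage: aluminium plate, x -100 to 100, y -135 to 5 mm, top 42 mm above the bench when level. A low lamp bar, 58 mm high, lies at y -193 to -157, behind the end fence
- foot (a joint): winged levelling foot, steep thread; 0 to 1.5 rad, grows as it is turned clockwise seen from above; hard stop at 1.5, where the stage is level. At smaller values the stage's stack-side edge is low by 3.4 mm per rad. Stiff: it stays where left, takes about 0.1 N m to turn
- foot_bar (a point): centre of the foot's black wing bar, 60 long x 12 wide x 30 mm high, on the vertical turning axis at fixture (-120, -5) mm, 82 mm above the bench (bar from 67 to 97 mm); x axis along the bar, turns with it
- stage_corner (a point): point on the stage top where the inner faces of the end fence and the rear rail meet; axes as the fixture's. Slab space lies at x < 0 (rear rail face is x = 0) and y > 0 (end fence face is y = 0); fence and rail are 14 mm high; z = 0 is the stage top
- slab_top_mid (a point): centre of the top slab: brownish sawn stone with a spiral fossil on its face, 140 (x) x 100 (y) x 18 mm (z), 0.45 to 0.9 kg; its underside is 44 mm above the bench on the stack, 2 mm above the level stage
- slab_middle_mid (a point): centre of the second slab, 150 x 112 x 16 mm; must stay
- slab_bottom_mid (a point): centre of the lowest slab, 152 x 116 x 16 mm, on the base board; must stay
- jaw (a joint): sliding steel jaw at the robot-side edge of the stage, opposite the rear rail; 0 (out) to 0.035 m, grows towards the rear rail; about 0.024 when the slab is held between jaw and rail. Friction about 2 N, stays where left; with the slab before it the push may take 8 to 15 N
- jaw_tab (a point): centre of the visible part of the jaw's upright dark tab, 44 wide (y) x 10 thick (x) mm, standing on the jaw from 54 to 90 mm above the bench, this point 76 mm above it; x axis along the jaw's travel. Jaw face lies 9 mm ahead of this point (+x); the jaw block's back 5 mm behind it, and only 57 mm high
- lamp (a joint): lamp lever on a fixed grey block; 0 to 1.0 rad, 0 leaning to its own -x, grows as it swings to its own +x, stays where left
- lamp_tip (a point): ball at the top end of the lamp lever, 80 mm from its pivot, which lies across the block 22 mm above the bench; the lever leans 0.5 rad from upright at either end of its swing
- lamp_base: fixed grey block of the lamp lever, 70 x 50 x 25 mm, origin at the centre of its underside; its x axis is the swing direction
- cup_rim (a point): centre of the mouth of a paper cup, 80 mm across, 100 mm high: bystander
- bottle: white bottle 56 mm across, 130 mm high: bystander, origin under its centre
- rock: brown rock 100 x 75 x 63 mm: bystander, origin under its centre
Things that resemble listed ones, but are neither listed nor needed, are in the scene too. What is shaped like the part that bears slab_top_mid but orange or pink is not meant. What is shaped like the lamp_base but pink is not meant.

How it is judged:
On the way, in this order (a step that is already met when the one before it is completed fails the run):
1. the foot is screwed to its stop, the stage level (value of joint foot above 1.4 rad), for 0.2 s.
2. the top slab has been slid onto the stage and lies against the end fence (y of slab_top_mid in the frame of stage_corner between 0.046 and 0.055 m and z of slab_top_mid in the frame of stage_corner below 0.012 m and value of joint foot above 1.4 rad), for 0.2 s.
3. the jaw holds the slab against the rear rail (value of joint jaw above 0.0205 m and x of slab_top_mid in the frame of stage_corner above -0.0735 m), for 0.2 s.
4. the lamp lever is thrown fully over (value of joint lamp above 0.85 rad), for 0.2 s.
At the end, for the whole second after the job is handed in: Foot within 0.1 rad of its stop and the stage level to 0.012 rad; the top slab flat on the stage, within 5 mm of the end fence, within 3.5 mm of the rear rail and square to 0.05 rad; the jaw closed on it (joint over 0.0205 m); lamp lever over 0.85 rad (all of step 2 and all of step 3 and angle between stage_corner's own z axis and vertical below 0.012 rad and x of slab_top_mid in the frame of stage_corner below -0.066 m and z of slab_top_mid in the frame of stage_corner above 0.006 m and angle between the x axis of slab_top_mid and the x axis of stage_corner, either way round below 0.05 rad and value of joint lamp above 0.85 rad); the robot touches nothing.
It fails at once if the top slab is lifted instead of slid (height (world z) of slab_top_mid above 0.068 m).
It fails at once if the top slab is tipped (angle between slab_top_mid's own z axis and vertical above 0.2 rad).
It fails at once if a lower slab is displaced by more than 8 mm (distance of any of slab_middle_mid, slab_bottom_mid from where it was at the start of the episode above 0.008 m).
It fails at once if a bystander is displaced by more than 20 mm (distance of any of cup_rim, bottle, rock from where it was at the start of the episode above 0.02 m).
It also fails if it takes over 61 s, if anything falls off the work surface, if the arm or the gripper's body presses on something with over 40 N, if the wrist force passes 120 N, or if a joint passes its speed limit or range.

## Working session

There is one attempt and no reset: what is moved stays moved. The work goes in short steps, Python scripts to look and compute and a tool call to move; the robot and the scene stay as the last step left them, time stands still between calls to the robot, and variables do not carry over. Pictures are saved under pics/ and viewed, and the job is handed in when it is done.

Besides the shell and the picture viewer there is one more tool, called after "Call:" by a JSON object that holds its "fn" and its "kwargs". send_rows: Moves the arm, as the interface text tells. Its arguments: {"type":"object","properties":{"targets":{"type":"array","items":{"type":"number"}},"squeeze":{"type":"number"}},"required":["targets"]}

```bash
ls; mkdir -p pics; python3 - <<'E'
from station import read_state, camera, camera_model, ctrl
import cv2
for n in ("side","top","wrist"):
    m=camera_model(n); print(n,m)
    im=camera(n); cv2.imwrite(f"pics/{n}0.png",im[:,:,::-1])
print(read_state())
E
```

```text
pics
side {'mtx': array([[361.08204547,   0.        , 323.3051172 ],
       [  0.        , 361.08204547, 198.22753287],
       [  0.        ,   0.        ,   1.        ]]), 'rvec': array([ 0.39044914, -2.81332337,  1.05261335]), 'tvec': array([0.6177469 , 0.16123673, 0.89255072])}
top {'mtx': array([[458.45845178,   0.        , 320.3496442 ],
       [  0.        , 458.45845178, 204.02925894],
       [  0.        ,   0.        ,   1.        ]]), 'rvec': array([ 2.19135557, -2.14217157,  0.10194249]), 'tvec': array([0.01875179, 0.63794816, 1.28918149])}
wrist {'mtx': array([[309.70691629,   0.        , 323.70823193],
       [  0.        , 309.70691629, 200.20635002],
       [  0.        ,   0.        ,   1.        ]]), 'rvec': array([-2.38628246, -1.5656799 , -0.2580088 ]), 'tvec': array([-0.6478324 , -0.04330991,  0.39135933])}
{'time': 0.15, 'joint_positions': array([-1.22821421,  0.53696258, -0.00443845,  1.53863016,  0.00257379,
        1.06728953, -0.07115883]), 'qd': array([-0.00206944, -0.0025035 , -0.00064715, -0.00026277, -0.00161668,
       -0.00232331,  0.00090146]), 'joint_torque': array([ 1.46076316e-03, -5.71329010e+01,  9.91728902e-01, -2.51830959e+01,
       -5.61770797e-02,  1.52011489e-02,  7.58332158e-05]), 'position': array([0.25821341, 0.59609581, 0.30206568]), 'eef_rot': array([-3.14031079e+00,  7.37107811e-05,  2.73291033e+00]), 'force': array([ 0.42959459, -0.83946323,  0.52716503]), 'wrist_torque': array([-0.03057176,  0.00405413, -0.01600022]), 'width': 0.08808723460338898}
```

View pics/top0.png

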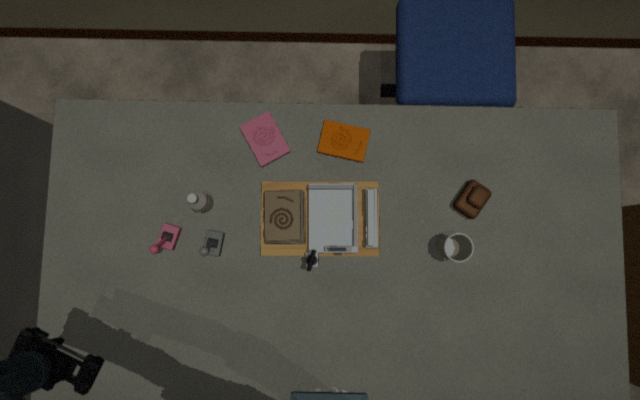

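View pics/side0.png

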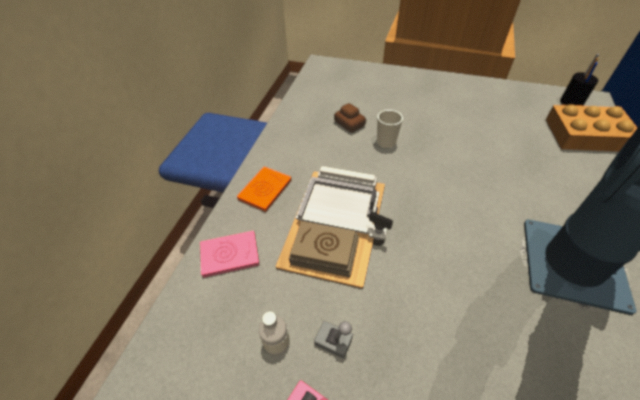

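View pics/wrist0.png

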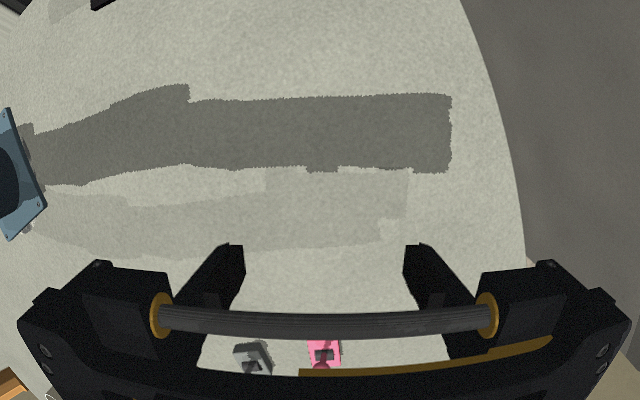

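The top view shows three candidates for the slab: the brown one with a spiral at (283,217) on the plywood, an orange one at (343,141) and a pink one at (265,138). It also shows two levers: a grey one at (212,243) and a pink one at (166,238). By the description I take the brown slab and the grey lever. Next I'll crop close and measure.

```bash
cat > h.py <<'E'
from station import read_state, camera, camera_model, ctrl
import cv2, numpy as np
def ray(n,uv,m=None):
    m=m or camera_model(n); R=cv2.Rodrigues(m["rvec"])[0]; t=np.array(m["tvec"]).ravel(); K=m["mtx"]
    uv=np.atleast_2d(np.array(uv,float)); x=(uv-K[:2,2])/K[0,0]
    if n=="wrist":
        r=np.linalg.norm(x,axis=1,keepdims=True)+1e-12
        d=np.hstack([np.sin(r)*x/r,np.cos(r)])
    else: d=np.hstack([x,np.ones((len(x),1))])
    return -R.T@t, d@R
def plane(n,uv,z,m=None):
    c,d=ray(n,uv,m); return c+d*((z-c[2])/d[:,2:])
def proj(n,P,m=None):
    m=m or camera_model(n); R=cv2.Rodrigues(m["rvec"])[0]; p=np.atleast_2d(P)@R.T+np.ravel(m["tvec"]);K=m["mtx"]
    if n=="wrist":
        a=np.arctan2(np.linalg.norm(p[:,:2],axis=1),p[:,2]); q=p[:,:2]/np.linalg.norm(p[:,:2],axis=1,keepdims=True)*a[:,None]
    else: q=p[:,:2]/p[:,2:]
    return q*K[0,0]+K[:2,2]
E
python3 - <<'E'
from h import *
t=cv2.imread("pics/top0.png"); s=cv2.imread("pics/side0.png")
cv2.imwrite("pics/t_c.png",cv2.resize(t[170:270,250:390],None,fx=5.6,fy=5.6,interpolation=cv2.INTER_CUBIC))
cv2.imwrite("pics/t_l.png",cv2.resize(t[180:265,140:240],None,fx=6,fy=6,interpolation=cv2.INTER_CUBIC))
cv2.imwrite("pics/s_c.png",cv2.resize(s[160:360,260:410],None,fx=3,fy=3,interpolation=cv2.INTER_CUBIC))
hsv=cv2.cvtColor(t,cv2.COLOR_BGR2HSV)
m=cv2.inRange(hsv,(10,90,90),(22,255,255)); m[:170]=0;m[270:]=0;m[:,:250]=0;m[:,390:]=0
p=cv2.findNonZero(m); r=cv2.minAreaRect(p); b=cv2.boxPoints(r); print(r)
w=plane("top",b,0.012); print(w.round(4)); print(w.mean(0), np.linalg.norm(np.diff(w,axis=0),axis=1))
E
```

```text
((319.4999694824219, 218.49996948242188), (116.99998474121094, 74.99998474121094), 0.0)
[[ 0.4843  0.2017  0.012 ]
 [ 0.7036  0.2096  0.012 ]
 [ 0.7112 -0.1345  0.012 ]
 [ 0.4921 -0.1367  0.012 ]]
[0.5978118  0.03501509 0.012     ] [0.21935507 0.34410772 0.21906071]
```

View pics/t_c.png

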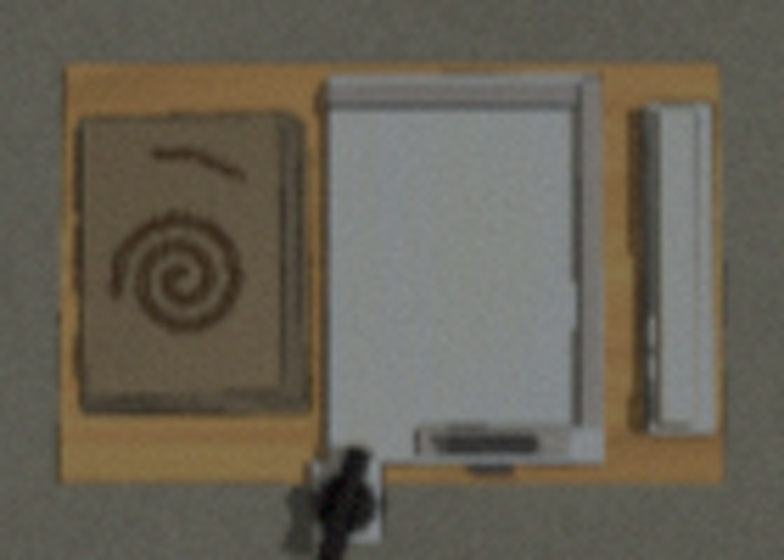

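View pics/t_l.png

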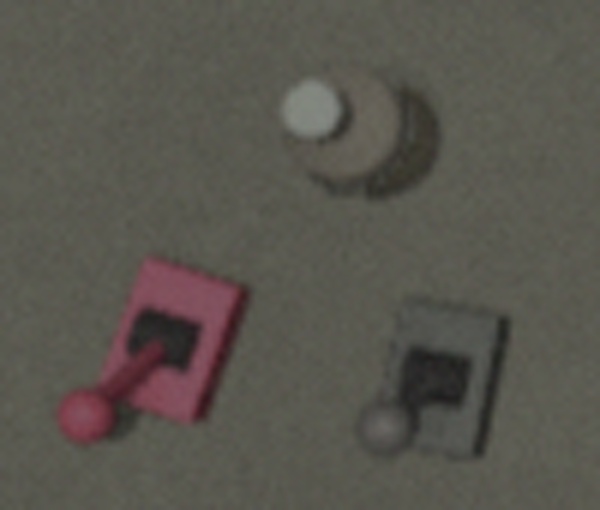

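View pics/s_c.png

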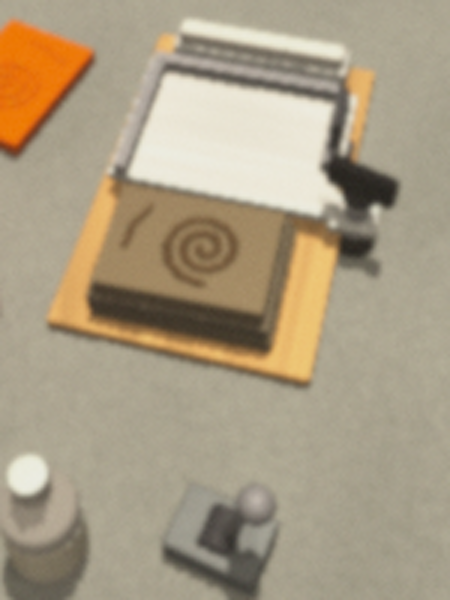

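```bash
python3 - <<'E'
from h import *
f=lambda L:np.array(L)/5.6+[250,170]-0.4
b=plane("top",f([(65,64),(720,64),(722,483),(60,483)]),0.012); print(b.round(4))
print("ply centre",b.mean(0).round(4))
for i in range(4):
    d=b[(i+1)%4]-b[i]; print(np.hypot(*d[:2]).round(4),np.degrees(np.arctan2(d[1],d[0])).round(2))
print("slab", plane("top",f([(82,118),(280,112),(280,388),(82,410)]),0.062).round(4))
print("inner corner rail/fence (stage top)", plane("top",f([(578,108)]),0.042).round(4))
print("fence top inner/outer", plane("top",f([(580,90),(602,80),(582,250),(604,250),(330,78)]),0.056).round(4))
print("foot bar", plane("top",f([(346,500)]),0.097).round(4))
print("jaw tab", plane("top",f([(487,442)]),0.09).round(4))
print("lampbar", plane("top",f([(648,104),(715,104),(715,432),(648,432)]),0.058).round(4))
g=lambda L:np.array(L)/6+[140,180]-0.4
print("lampbase",plane("top",g([(408,298),(505,318),(480,455),(385,445)]),0.025).round(4))
print("ball",plane("top",g([(386,428)]),0.022+0.08*np.cos(.5)).round(4))
print("wristcam", ray("wrist",[[320,200]]), read_state()["position"])
E
```

```text
[[ 0.7035  0.209   0.012 ]
 [ 0.7111 -0.135   0.012 ]
 [ 0.4926 -0.1383  0.012 ]
 [ 0.4847  0.2037  0.012 ]]
ply centre [0.598  0.0349 0.012 ]
0.344 -88.73
0.2185 -179.14
0.342 91.32
0.2188 1.38
slab [[0.6687 0.1924 0.062 ]
 [0.674  0.0926 0.062 ]
 [0.5351 0.0887 0.062 ]
 [0.5219 0.1873 0.062 ]]
inner corner rail/fence (stage top) [[ 0.6821 -0.059   0.042 ]]
fence top inner/outer [[ 0.6894 -0.0589  0.056 ]
 [ 0.6948 -0.07    0.056 ]
 [ 0.6081 -0.0612  0.056 ]
 [ 0.6083 -0.0723  0.056 ]
 [ 0.6928  0.068   0.056 ]]
foot bar [[0.4811 0.0536 0.097 ]]
jaw tab [[ 0.5106 -0.0142  0.09  ]]
lampbar [[ 0.6828 -0.0933  0.058 ]
 [ 0.6835 -0.1272  0.058 ]
 [ 0.5183 -0.1289  0.058 ]
 [ 0.5175 -0.0955  0.058 ]]
lampbase [[0.5576 0.3568 0.025 ]
 [0.5491 0.3097 0.025 ]
 [0.4834 0.3188 0.025 ]
 [0.4871 0.3645 0.025 ]]
ball [[0.4957 0.3471 0.0922]]
wristcam (array([0.17988994, 0.62894299, 0.38334145]), array([[ 0.29063853, -0.14082597, -0.94641285]])) [0.25821341 0.59609581 0.30206568]
```

Call:
{"fn": "send_rows", "kwargs": {"targets": [0.088,0.016,-0.036,0,0,0,0.015,0.088,0.016,-0.036,0,0,0,0.015,0.088,0.016,-0.036,0,0,0,0.015,0.088,0.016,-0.036,0,0,0,0.015,0.088,0.016,-0.036,0,0,0,0.015,0.088,0.016,-0.036,0,0,0,0.015,0.088,0.016,-0.036,0,0,0,0.015,0.088,0.016,-0.036,0,0,0,0.015,0.088,0.016,-0.036,0,0,0,0.015,0.088,0.016,-0.036,0,0,0,0.015]}}

```text
time: 0.98
position: [0.4132, 0.2273, 0.2991]
eef_rot: [-3.141, -0.006, 2.907]
force: [0.8, 0.5, -0.3]
width: 0.0879
```

Call:
{"fn": "send_rows", "kwargs": {"targets": [0.088,0.012,-0.033,0,0,0,0,0.088,0.012,-0.033,0,0,0,0,0.088,0.012,-0.033,0,0,0,0,0.088,0.012,-0.033,0,0,0,0,0.088,0.012,-0.033,0,0,0,0,0.088,0,0,0,0,0,0,0.088,0,0,0,0,0,0]}}

```text
time: 1.57
position: [0.4764, 0.0434, 0.2995]
eef_rot: [-3.139, -0.003, 2.894]
force: [0.6, 0.8, 0.1]
width: 0.0879
```

```bash
python3 - <<'E'
from h import *
import pickle
m=camera_model("wrist"); im=camera("wrist"); s=read_state(); print(s["position"],s["eef_rot"],s["joint_positions"])
cv2.imwrite("pics/w1.png",im[:,:,::-1]); pickle.dump(m,open("w1.pkl","wb"))
E
```

```text
[0.47636887 0.04304152 0.29956628] [-3.13809926e+00 -2.99353722e-03  2.89388475e+00] [-0.36369276  0.24967529  0.20878199  1.99066265 -0.06228441  0.91154168
  1.200277  ]
```

View pics/w1.png

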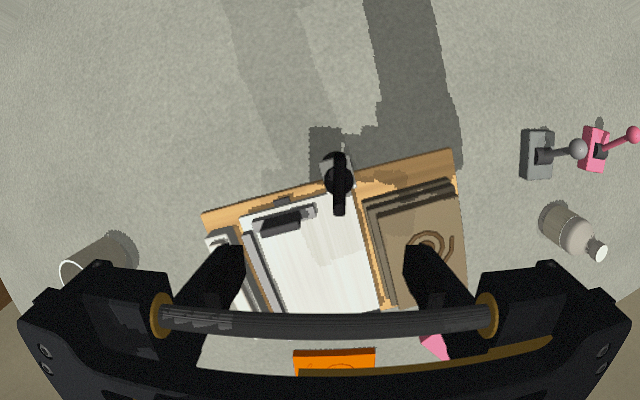

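```bash
python3 - <<'E'
from h import *
import pickle
im=cv2.imread("pics/w1.png")
cv2.imwrite("pics/w1a.png",cv2.resize(im[135:235,195:395],None,fx=4,fy=4,interpolation=cv2.INTER_CUBIC))
cv2.imwrite("pics/w1b.png",cv2.resize(im[140:320,340:480],None,fx=3.3,fy=3.3,interpolation=cv2.INTER_CUBIC))
E
```

```text
(no output)
```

View pics/w1a.png

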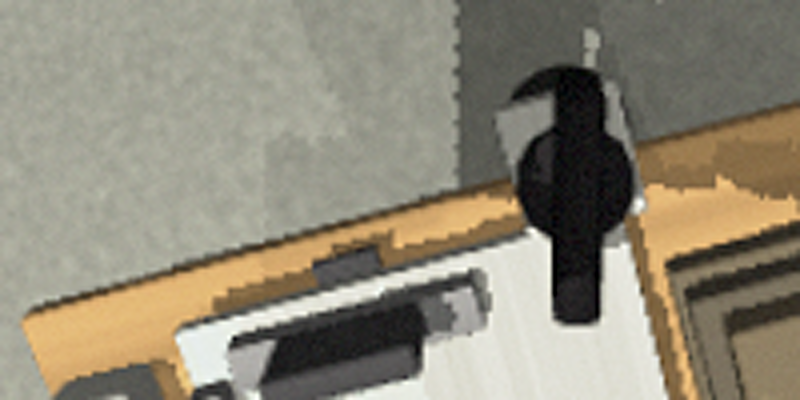

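View pics/w1b.png

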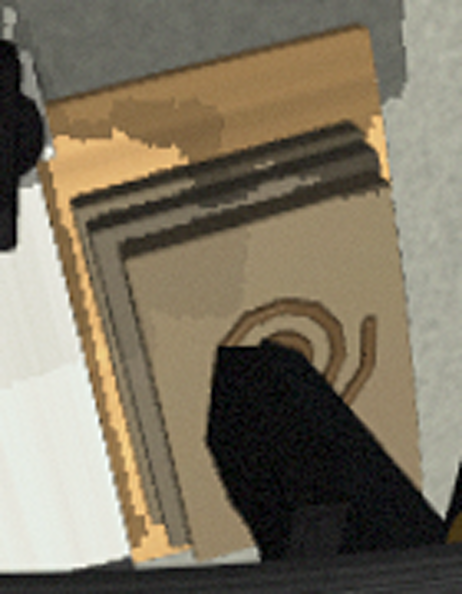

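```bash
python3 - <<'E'
from h import *
import pickle
m=pickle.load(open("w1.pkl","rb"))
f=lambda L:np.array(L)/4+[195,135]-.4
P=lambda L,z:plane("wrist",f(L),z,m)
R=P([(602,235),(598,322),(601,100)],.097);L=P([(555,235),(552,320),(556,100)],.097)
print(R.round(4),L.round(4)); 
for Q in(R,L): d=Q[1]-Q[2];print(np.degrees(np.arctan2(d[1],d[0])))
print("far end mid",P([(575,322)],.097), "near", P([(578,72)],.097))
print("tab top", P([(297,328),(422,303),(415,345),(265,372)],.09).round(4))
print("ply corner", P([(22,312)],.012).round(4))
g=lambda L:np.array(L)/3.3+[340,140]-.4
Q=lambda L,z:plane("wrist",g(L),z,m)
print("ply corner L", Q([(365,28)],.012).round(4))
print("slab top edges", Q([(120,250),(386,183),(418,430),(190,550)],.062).round(4))
print("mid/bot corners",Q([(92,228)],.044).round(4),Q([(78,202)],.028).round(4))
print("stage edge",Q([(50,160),(130,555)],.042).round(4))
E
```

```text
[[0.485  0.0606 0.097 ]
 [0.5067 0.0546 0.097 ]
 [0.4528 0.068  0.097 ]] [[0.4822 0.0497 0.097 ]
 [0.5033 0.0438 0.097 ]
 [0.4502 0.0578 0.097 ]]
-13.864786500151231
-14.741738190090835
far end mid [[0.5052538  0.04914481 0.097     ]] near [[0.44500694 0.06429581 0.097     ]]
tab top [[ 0.4924 -0.0204  0.09  ]
 [ 0.4936  0.0127  0.09  ]
 [ 0.5042  0.0078  0.09  ]
 [ 0.5021 -0.0325  0.09  ]]
ply corner [[ 0.4906 -0.1346  0.012 ]]
ply corner L [[0.4862 0.2043 0.012 ]]
slab top edges [[0.5298 0.0881 0.062 ]
 [0.5296 0.1858 0.062 ]
 [0.6363 0.1921 0.062 ]
 [0.6646 0.0934 0.062 ]]
mid/bot corners [[0.5267 0.0814 0.044 ]] [[0.5217 0.0792 0.028 ]]
stage edge [[0.4992 0.0723 0.042 ]
 [0.6764 0.0699 0.042 ]]
```

Call:
{"fn": "send_rows", "kwargs": {"targets": [0.06,0,0.007,-0.03,0,0,0,0.06,0,0.007,-0.03,0,0,0,0.06,0,0,-0.03,0,0,0,0.06,0,0,-0.02,0,0,0,0.06,0,0,0,0,0,0]}}

```text
time: 2.03
position: [0.4765, 0.0638, 0.1876]
eef_rot: [3.139, 0.002, 2.901]
force: [-0.0, -0.1, 0.2]
width: 0.0599
```

Call:
{"fn": "send_rows", "kwargs": {"targets": [0.06,-0.001,-0.006,-0.025,0,0,0,0.06,0,-0.001,-0.02,0,0,0,0.06,0,0,-0.01,0,0,0,0.06,0,0,0,0,0,0]}}

```text
time: 2.37
position: [0.4758, 0.0619, 0.133]
eef_rot: [3.136, 0.002, 2.909]
force: [0.5, -0.1, -0.4]
width: 0.0601
```

```bash
python3 - <<'E'
from h import *
im=camera("wrist"); s=read_state(); print(s["position"],s["eef_rot"],s["force"])
cv2.imwrite("pics/w2.png",im[:,:,::-1])
E
```

```text
[0.476297   0.06209928 0.13388495] [3.13575388 0.00344265 2.90879048] [-0.5016153  -0.14323569 -0.79521088]
```

View pics/w2.png

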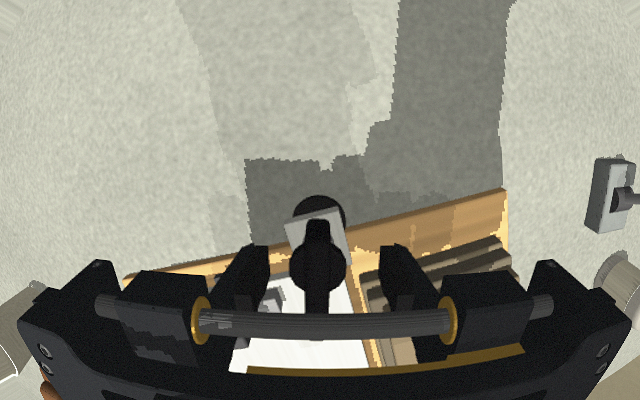

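Call:
{"fn": "send_rows", "kwargs": {"targets": [0.06,-0.001,-0.005,-0.006,0,0,-0.015,0.06,0,0,0,0,0,0,0.0,0,0,0,0,0,0,0.0,0,0,0,0,0,0,0.0,0,0,0,0,0,0,0.0,0,0,0,0,0,0,0.0,0,0,0,0,0,0], "squeeze": 40}}

```text
time: 3.0
position: [0.4782, 0.0574, 0.1325]
eef_rot: [3.132, 0.01, 2.893]
force: [0.5, 0.3, -4.2]
width: 0.0293
```

Call:
{"fn": "send_rows", "kwargs": {"targets": [0.0,0,0,0,0,0,0,0.0,0,0,0,0,0,0,0.0,0,0,0,0,0,0,0.0,0,0,0,0,0,0]}}

```text
time: 3.33
position: [0.4781, 0.0575, 0.1325]
eef_rot: [3.132, 0.01, 2.892]
force: [-0.2, -1.1, 0.6]
width: 0.0296
```

Call:
{"fn": "send_rows", "kwargs": {"targets": [0.0,0,0,0,0,0,-0.1,0.0,0,0,0,0,0,-0.1,0.0,0,0,0,0,0,-0.1,0.0,0,0,0,0,0,-0.1,0.0,0,0,0,0,0,0]}}

```text
time: 3.75
position: [0.4782, 0.0581, 0.1325]
eef_rot: [3.131, 0.01, 2.477]
force: [0.5, -0.4, -0.9]
width: 0.0297
```

```bash
python3 - <<'E'
from h import *
im=camera("wrist"); s=read_state(); print(s["position"],s["eef_rot"],s["force"],s["wrist_torque"],s["width"])
cv2.imwrite("pics/w3.png",im[:,:,::-1])
E
```

```text
[0.47819864 0.0580601  0.13250013] [3.13143669 0.01020784 2.48143962] [-0.16623601 -0.21741179 -0.73606781] [-0.16244697  0.0099472  -0.06170941] 0.02917586403033796
```

View pics/w3.png

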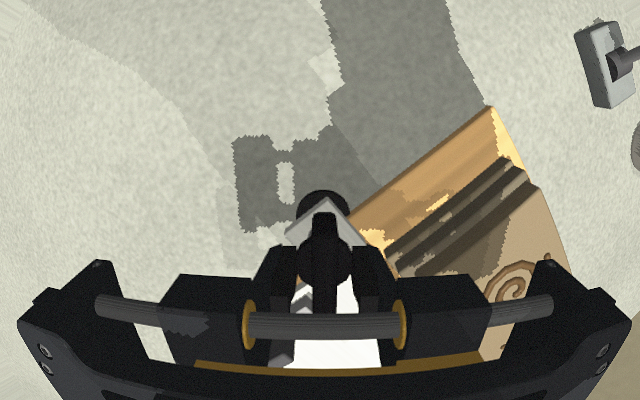

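The fingers grip the 30 mm hub, and the bar is turning with the tool: it still points straight down the image at column 322. I'll continue to the stop.

Call:
{"fn": "send_rows", "kwargs": {"targets": [0.0,0,0,0,0,0,-0.1,0.0,0,0,0,0,0,-0.1,0.0,0,0,0,0,0,-0.1,0.0,0,0,0,0,0,-0.1,0.0,0,0,0,0,0,-0.1,0.0,0,0,0,0,0,-0.1,0.0,0,0,0,0,0,-0.1,0.0,0,0,0,0,0,-0.1]}}

```text
time: 4.47
position: [0.4789, 0.059, 0.1325]
eef_rot: [3.13, 0.009, 1.68]
force: [0.8, -1.7, -2.0]
width: 0.0295
```

Call:
{"fn": "send_rows", "kwargs": {"targets": [0.0,0,0,0,0,0,-0.1,0.0,0,0,0,0,0,-0.1,0.0,0,0,0,0,0,-0.1,0.0,0,0,0,0,0,-0.1,0.0,0,0,0,0,0,0,0.0,0,0,0,0,0,0]}}

```text
time: 4.97
position: [0.4804, 0.063, 0.1327]
eef_rot: [3.129, 0.008, 1.296]
force: [-0.3, -1.6, 2.1]
width: 0.0296
```

```bash
python3 - <<'E'
from h import *
im=camera("wrist"); s=read_state(); print(s["position"],s["eef_rot"],s["force"],s["wrist_torque"],s["width"])
cv2.imwrite("pics/w4.png",im[:,:,::-1])
E
```

```text
[0.48043282 0.0629369  0.1326842 ] [3.12920307 0.00744047 1.2955959 ] [-0.09374893 -0.72313254 -0.25376763] [-0.12652132  0.08702461  0.46466283] 0.029278443694173532
```

View pics/w4.png

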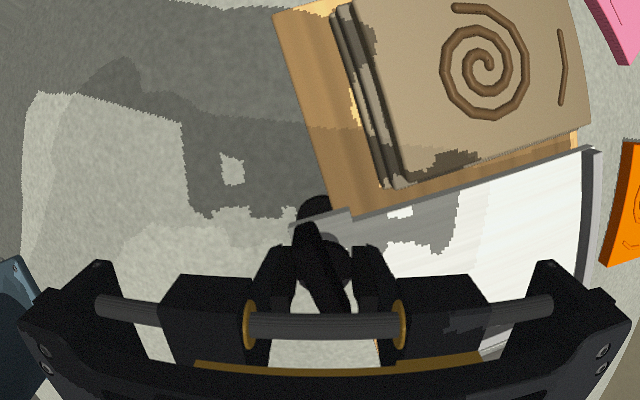

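Call:
{"fn": "send_rows", "kwargs": {"targets": [0.06,0,0,0,0,0,0,0.06,0,0,0,0,0,0,0.06,0,0,0,0,0,0,0.06,0,0,0,0,0,0,0.06,0,0,0.02,0,0,0,0.06,0,0.01,0.035,0,0,0.04,0.06,0,0.02,0.035,0,0,0.05,0.06,0,0.03,0.025,0,0,0.05,0.06,0.01,0.035,0.01,0,0,0.05,0.06,0.02,0.035,0,0,0,0.05]}}

```text
time: 5.85
position: [0.5053, 0.1862, 0.2627]
eef_rot: [3.137, 0.012, 1.533]
force: [0.7, 0.1, -0.0]
width: 0.0597
```

```bash
python3 - <<'E'
from h import *
import pickle
m=camera_model("wrist"); im=camera("wrist"); s=read_state(); print(s["position"],s["eef_rot"],s["force"],s["wrist_torque"],s["width"])
cv2.imwrite("pics/w5.png",im[:,:,::-1]);pickle.dump(m,open("w5.pkl","wb"))
E
```

```text
[0.50891446 0.1951216  0.26234969] [3.132359   0.00810439 1.54488342] [3.51399865 8.16553591 1.63562017] [ 0.44080483 -0.17951038 -0.00209483] 0.05986200818410241
```

View pics/w5.png

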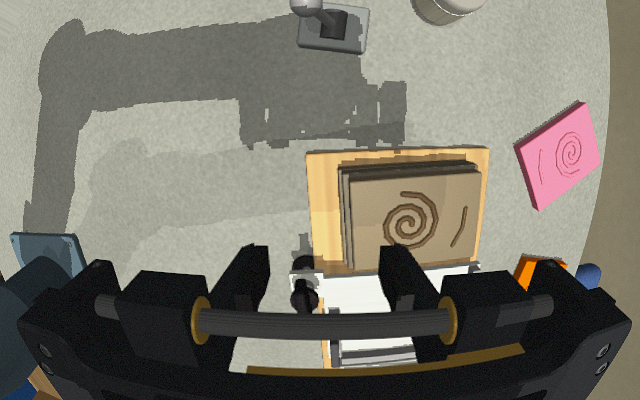

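```bash
python3 - <<'E'
from h import *
im=cv2.imread("pics/w5.png")
cv2.imwrite("pics/w5a.png",cv2.resize(im[140:330,280:500],None,fx=3.6,fy=3.1,interpolation=cv2.INTER_CUBIC))
t=camera("top")[:,:,::-1]; cv2.imwrite("pics/t1.png",t)
cv2.imwrite("pics/t1c.png",cv2.resize(t[170:270,250:390],None,fx=5.6,fy=5.6,interpolation=cv2.INTER_CUBIC))
E
```

```text
(no output)
```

View pics/w5a.png

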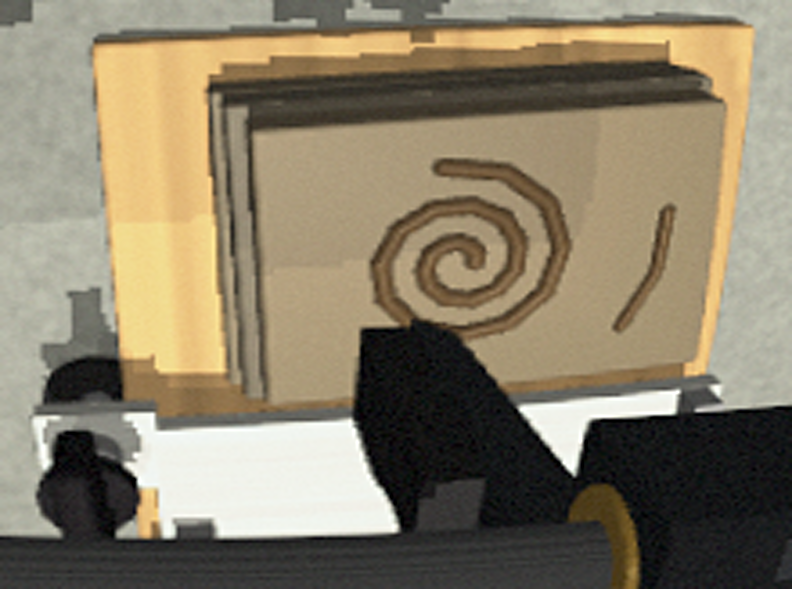

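View pics/t1c.png

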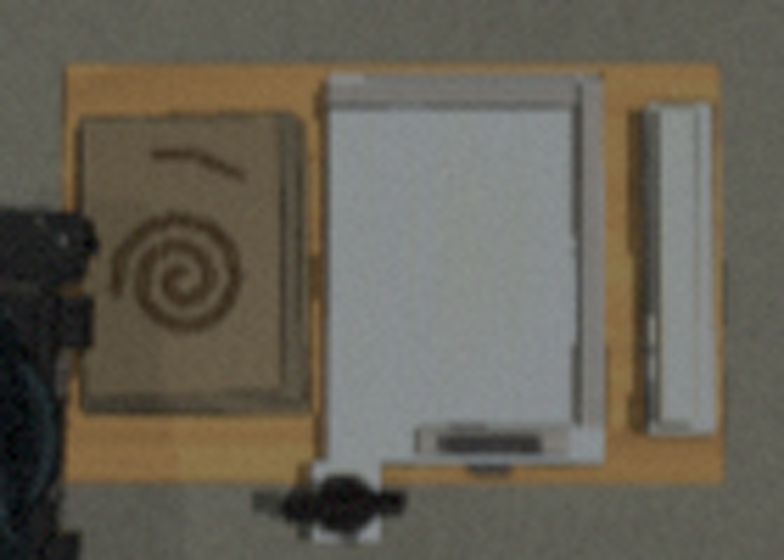

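```bash
python3 - <<'E'
from h import *
import pickle
m=pickle.load(open("w5.pkl","rb"))
g=lambda L:np.array(L)/[3.6,3.1]+[280,140]-.4
w=plane("wrist",g([(250,130),(723,98),(693,362),(270,403)]),.062,m); print(w.round(4), w.mean(0))
for i in range(4):
    d=w[(i+1)%4]-w[i]; print(np.hypot(*d[:2]).round(4),np.degrees(np.arctan2(d[1],d[0])).round(2))
print(plane("wrist",g([(242,105),(228,85)]),.044,m))
for z in(.038,.042): print(z,plane("wrist",g([(155,425),(720,385)]),z,m))
f=lambda L:np.array(L)/5.6+[250,170]-0.4
b=plane("top",f([(262,500),(404,500)]),.097);print(b,np.degrees(np.arctan2(*(b[1]-b[0])[1::-1])))
E
```

```text
[[0.5294 0.1886 0.062 ]
 [0.6662 0.1958 0.062 ]
 [0.6712 0.096  0.062 ]
 [0.5347 0.0908 0.062 ]] [0.60038891 0.14282583 0.062     ]
0.137 3.0
0.0999 -87.14
0.1366 -177.8
0.098 93.08
[[0.52873806 0.19186442 0.044     ]
 [0.52499124 0.1986317  0.044     ]]
0.038 [[0.49957561 0.06736795 0.038     ]
 [0.69874853 0.06877824 0.038     ]]
0.042 [[0.49967611 0.07003475 0.042     ]
 [0.69623671 0.07142654 0.042     ]]
[[0.48011715 0.09418681 0.097     ]
 [0.48170014 0.02554177 0.097     ]] -88.67896414029079
```

Call:
{"fn": "send_rows", "kwargs": {"targets": [0.08,0.03,0.01,0,0,0,0.02,0.08,0.03,0.008,0,0,0,0.02,0.08,0.025,0.004,0,0,0,0.01,0.08,0,0,0,0,0,0,0.08,0,0,0,0,0,0]}}

```text
time: 6.37
position: [0.5916, 0.2138, 0.2575]
eef_rot: [-3.14, 0.013, 1.596]
force: [0.5, -0.8, 0.1]
width: 0.08
```

Call:
{"fn": "send_rows", "kwargs": {"targets": [0.08,0.004,0.012,-0.03,0,-0.006,0,0.08,0.004,0.004,-0.03,0,-0.006,0,0.08,0,0,-0.035,0,0,0,0.08,0,0,-0.02,0,0,0,0.08,0,0,0,0,0,0,0.08,0,0,0,0,0,0]}}

```text
time: 6.87
position: [0.596, 0.2261, 0.1395]
eef_rot: [3.132, 0.013, 1.591]
force: [0.1, 0.1, 1.1]
width: 0.0798
```

```bash
python3 - <<'E'
from h import *
s=read_state(); print(s["position"],s["eef_rot"],s["force"],s["width"])
t=camera("side")[:,:,::-1]
cv2.imwrite("pics/s1c.png",cv2.resize(t[120:360,240:440],None,fx=2.5,fy=2.5,interpolation=cv2.INTER_CUBIC))
E
```

```text
[0.59604609 0.22611806 0.13954328] [3.13157077 0.01338471 1.59054704] [0.11617022 0.13572612 1.14466047] 0.07979959693781487
```

View pics/s1c.png

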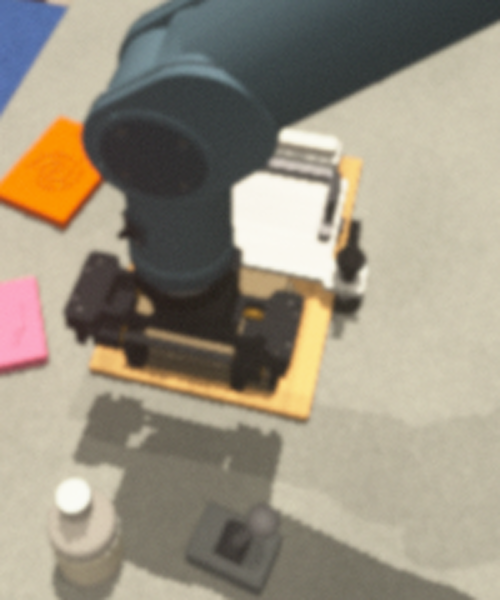

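Call:
{"fn": "send_rows", "kwargs": {"targets": [0.08,0.003,0.0,-0.012,0.01,0.008,0,0.08,0.003,0,-0.012,0,0,0,0.08,0,0,0,0,0,0]}}

```text
time: 7.17
position: [0.604, 0.2265, 0.1183]
eef_rot: [3.135, -0.0, 1.59]
force: [-0.3, -0.4, -0.6]
width: 0.08
```

```bash
python3 - <<'E'
from h import *
s=read_state(); print(s["position"],s["eef_rot"],s["force"],s["width"])
E
```

```text
[0.60396238 0.22645265 0.11831979] [ 3.13460624e+00 -3.52322096e-04  1.59043557e+00] [-0.26629047 -0.39433758 -0.60448298] 0.08004934525166499
```

Call:
{"fn": "send_rows", "kwargs": {"targets": [0.08,0,-0.006,-0.002,0,0.004,0,0.08,0,-0.008,-0.001,0,0,0,0.08,0,-0.008,0,0,0,0,0.08,0,-0.008,0,0,0,0,0.08,0,-0.008,0,0,0,0]}}

```text
time: 7.58
position: [0.605, 0.1885, 0.1161]
eef_rot: [3.137, -0.004, 1.593]
force: [0.3, 3.4, -2.7]
width: 0.08
```

Call:
{"fn": "send_rows", "kwargs": {"targets": [0.08,0,-0.01,0,0,0,0,0.08,0,-0.01,-0.001,0,0,0,0.08,0,-0.01,0,0,0,0,0.08,0,-0.01,0,0,0,0,0.08,0,-0.01,0,0,0,0,0.08,0,0,0,0,0,0]}}

```text
time: 8.08
position: [0.6055, 0.1356, 0.1177]
eef_rot: [3.134, -0.012, 1.593]
force: [0.9, 0.2, -0.1]
width: 0.08
```

```bash
python3 - <<'E'
from h import *
s=read_state(); print(s["position"],s["eef_rot"],s["force"],s["width"])
t=camera("top")[:,:,::-1]
cv2.imwrite("pics/t2c.png",cv2.resize(t[170:270,230:390],None,fx=5,fy=5,interpolation=cv2.INTER_CUBIC))
E
```

```text
[0.60553272 0.13560921 0.1176738 ] [ 3.13401211 -0.0119091   1.5928447 ] [ 0.94718722  0.20996481 -0.12340919] 0.08001795987073637
```

View pics/t2c.png

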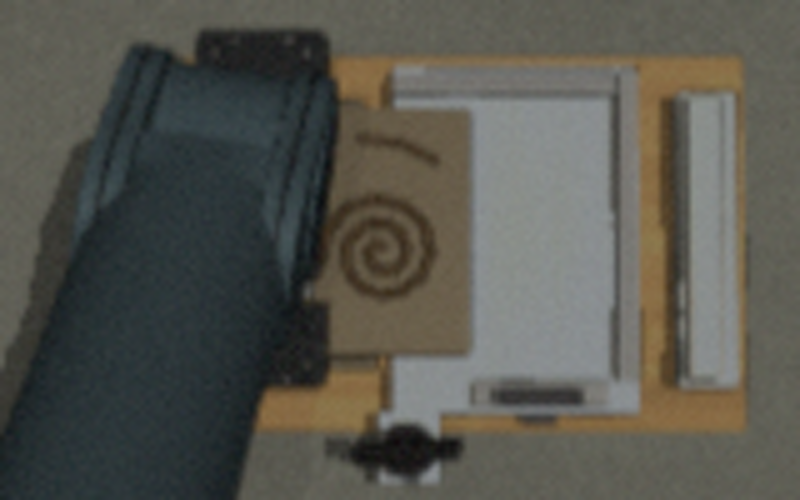

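Call:
{"fn": "send_rows", "kwargs": {"targets": [0.08,0,-0.01,-0.002,-0.01,0,0,0.08,0,-0.01,-0.001,0,0,0,0.08,0,-0.01,0,0,0,0,0.08,0,-0.01,0,0,0,0,0.08,0,-0.01,0,0,0,0,0.08,0,-0.008,0,0,0,0,0.08,0,0,0,0,0,0]}}

```text
time: 8.72
position: [0.6058, 0.0812, 0.1149]
eef_rot: [3.134, -0.008, 1.6]
force: [-0.1, 1.2, 0.3]
width: 0.0804
```

Call:
{"fn": "send_rows", "kwargs": {"targets": [0.08,0,-0.006,-0.001,0,0,-0.006,0.08,0,-0.006,0,0,0,0,0.08,0,-0.006,0,0,0,0,0.08,0,-0.005,0,0,0,0,0.08,0,-0.004,0,0,0,0,0.08,0,0,0,0,0,0]}}

```text
time: 9.22
position: [0.6064, 0.0561, 0.1145]
eef_rot: [3.133, -0.014, 1.595]
force: [1.2, 1.3, 0.5]
width: 0.0798
```

```bash
python3 - <<'E'
from h import *
s=read_state(); print(s["position"],s["eef_rot"],s["force"],s["width"])
t=camera("top")[:,:,::-1]
cv2.imwrite("pics/t3c.png",cv2.resize(t[170:270,230:390],None,fx=5,fy=5,interpolation=cv2.INTER_CUBIC))
E
```

```text
[0.60636869 0.05609682 0.11452084] [ 3.13272892 -0.01370886  1.5954894 ] [1.1515907  1.29826981 0.50119885] 0.07984216650810322
```

View pics/t3c.png

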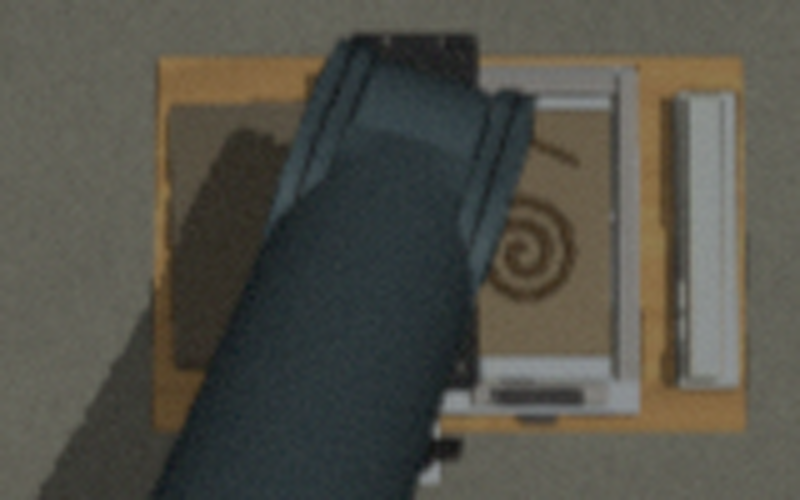

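Call:
{"fn": "send_rows", "kwargs": {"targets": [0.08,0,-0.004,0,0,0,0,0.08,0,-0.004,0,0,0,0,0.08,0,-0.003,0,0,0,0]}}

```text
time: 9.52
position: [0.6067, 0.0515, 0.1145]
eef_rot: [3.133, -0.022, 1.597]
force: [-0.6, 10.3, 1.2]
width: 0.0796
```

Call:
{"fn": "send_rows", "kwargs": {"targets": [0.08,0,-0.004,0,0,0,0,0.08,0,-0.004,0,0,0,0,0.08,0,-0.004,0,0,0,0]}}

```text
time: 9.77
position: [0.6068, 0.0507, 0.1146]
eef_rot: [3.134, -0.038, 1.6]
force: [-0.6, 10.3, 1.3]
width: 0.08
```

Call:
{"fn": "send_rows", "kwargs": {"targets": [0.08,0,0.01,0,-0.02,0,0,0.08,0,0.01,0.005,-0.015,0,0,0.08,0,0,0.035,0,0,0,0.08,0,0,0.035,0,0,0,0.0,-0.03,-0.01,0.02,0,0,0,0.0,-0.035,-0.015,0,0,0,0,0.0,-0.035,-0.02,0,0,0,0,0.0,-0.025,-0.02,0,0,0,0,0.0,0,0,0,0,0,0,0.0,0,0,0,0,0,0]}}

```text
time: 10.6
position: [0.475, -0.0045, 0.2119]
eef_rot: [3.135, 0.011, 1.595]
force: [1.3, 0.2, 0.4]
width: 0.0422
```

```bash
python3 - <<'E'
from h import *
s=read_state(); print(s["position"],s["eef_rot"],s["force"],s["width"])
t=camera("top")[:,:,::-1]
cv2.imwrite("pics/t4c.png",cv2.resize(t[170:270,230:390],None,fx=5,fy=5,interpolation=cv2.INTER_CUBIC))
t=camera("wrist")[:,:,::-1];cv2.imwrite("pics/w6.png",t)
t=camera("side")[:,:,::-1];cv2.imwrite("pics/s6c.png",cv2.resize(t[120:320,260:420],None,fx=3,fy=3,interpolation=cv2.INTER_CUBIC))
E
```

```text
[ 0.47498669 -0.00449353  0.21191038] [3.13515552 0.01102803 1.59493222] [1.29806213 0.19104996 0.35241374] 0.042174743700582114
```

View pics/t4c.png

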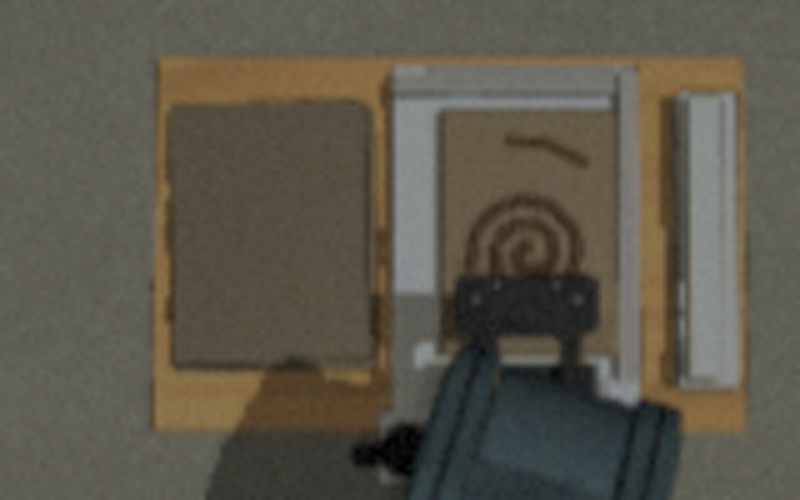

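View pics/w6.png

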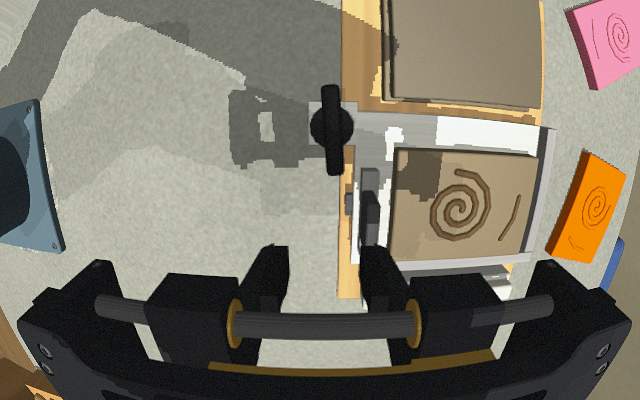

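View pics/s6c.png

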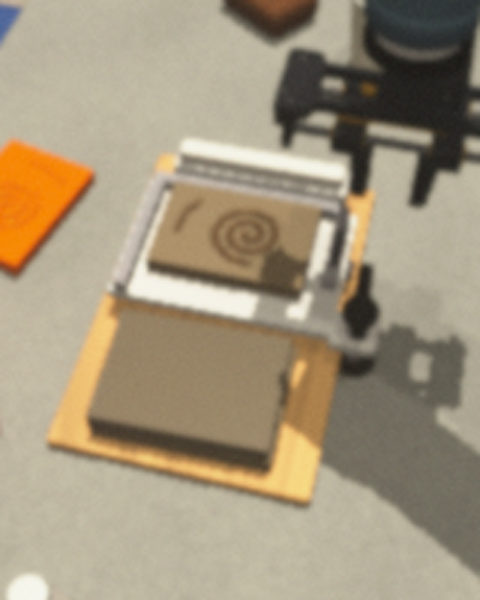

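Call:
{"fn": "send_rows", "kwargs": {"targets": [0.0,-0.007,-0.005,0,0,0,0,0.0,-0.006,-0.004,0,0,0,0,0.0,0,0,0,0,0,0,0.0,0,0,-0.025,0,0,0,0.0,0,0,-0.025,0,0,0,0.0,0,0,-0.02,0,0,0,0.0,0,0,0,0,0,0]}}

```text
time: 11.33
position: [0.4671, -0.0115, 0.14]
eef_rot: [3.128, 0.013, 1.602]
force: [-1.3, 1.9, -1.1]
width: 0.0007
```

Call:
{"fn": "send_rows", "kwargs": {"targets": [0.0,0,-0.002,-0.01,0.01,0,0,0.0,0.004,0,-0.002,0,0,0,0.0,0.005,0,0,0,0,0,0.0,0.004,0,0,0,0,0,0.0,0.0,0,0,0,0,0]}}

```text
time: 11.75
position: [0.483, -0.0134, 0.1298]
eef_rot: [3.127, 0.003, 1.602]
force: [0.6, 0.2, -0.5]
width: 0.0006
```

```bash
python3 - <<'E'
from h import *
s=read_state(); print(s["position"],s["eef_rot"],s["force"],s["width"])
t=camera("wrist")[:,:,::-1];cv2.imwrite("pics/w7.png",t)
E
```

```text
[ 0.48300948 -0.01337038  0.1297632 ] [3.12713698 0.00340166 1.60245965] [ 0.62693827  0.21509954 -0.49853767] 0.0005577168504128996
```

View pics/w7.png

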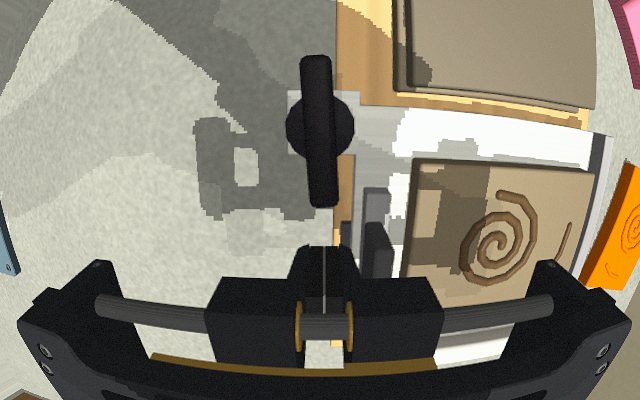

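Call:
{"fn": "send_rows", "kwargs": {"targets": [0.0,0.006,0,0,0,0,0,0.0,0.006,0,0,0,0,0,0.0,0.006,0,0,0,0,0,0.0,0.006,0,0,0,0,0,0.0,0.0,0,0,0,0,0], "squeeze": 50}}

```text
time: 12.22
position: [0.5063, -0.0129, 0.1304]
eef_rot: [3.133, 0.002, 1.603]
force: [-0.3, -0.5, 0.1]
width: 0.0006
```

Call:
{"fn": "send_rows", "kwargs": {"targets": [0.0,0.005,0,0,0,0,0,0.0,0.004,0,0,0,0,0]}}

```text
time: 12.38
position: [0.5123, -0.0128, 0.13]
eef_rot: [3.141, 0.0, 1.603]
force: [-8.3, -0.0, 9.5]
width: 0.0006
```

Call:
{"fn": "send_rows", "kwargs": {"targets": [0.0,0.004,0,0,0,0,0,0.0,0.004,0,0,0,0,0]}}

```text
time: 12.55
position: [0.5147, -0.0129, 0.1294]
eef_rot: [-3.127, -0.003, 1.602]
force: [-19.0, 0.1, 20.0]
width: 0.0004
```

```bash
python3 - <<'E'
from h import *
s=read_state(); print(s["position"],s["eef_rot"],s["force"],s["width"])
t=camera("wrist")[:,:,::-1];cv2.imwrite("pics/w8.png",t)
E
```

```text
[ 0.51465954 -0.01285774  0.12937745] [-3.12727847e+00 -3.01946636e-03  1.60218864e+00] [-18.99248965   0.08069038  19.9651872 ] 0.0004441886044365686
```

View pics/w8.png

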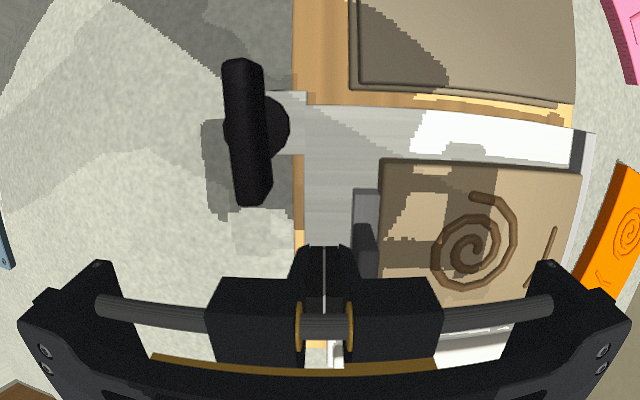

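```bash
python3 - <<'E'
from h import *
t=camera("top")[:,:,::-1]
cv2.imwrite("pics/t5c.png",cv2.resize(t[170:270,280:390],None,fx=7,fy=6,interpolation=cv2.INTER_CUBIC))
t=camera("side")[:,:,::-1];cv2.imwrite("pics/s7c.png",cv2.resize(t[150:260,280:420],None,fx=5,fy=5,interpolation=cv2.INTER_CUBIC))
s=read_state();print(s["position"],s["force"])
E
```

```text
[ 0.51452855 -0.01287606  0.12931423] [-15.02194417   0.64865075  13.48124147]
```

View pics/t5c.png

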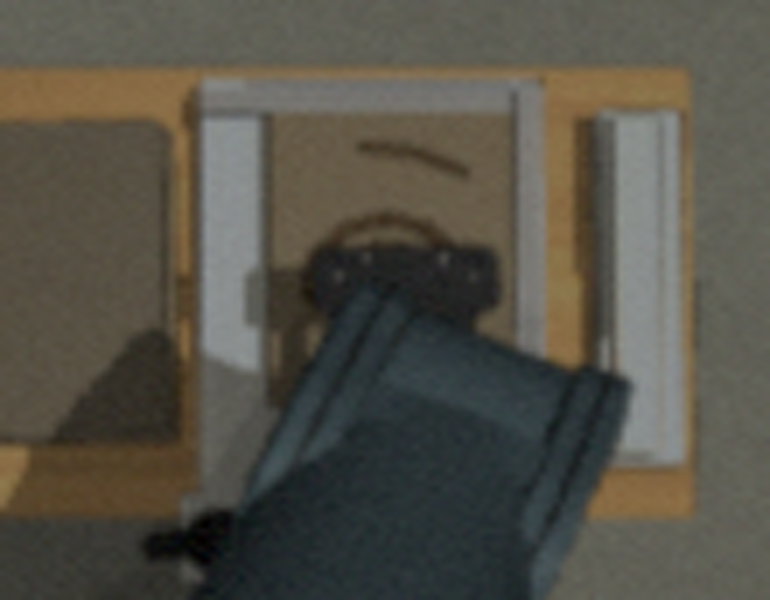

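View pics/s7c.png

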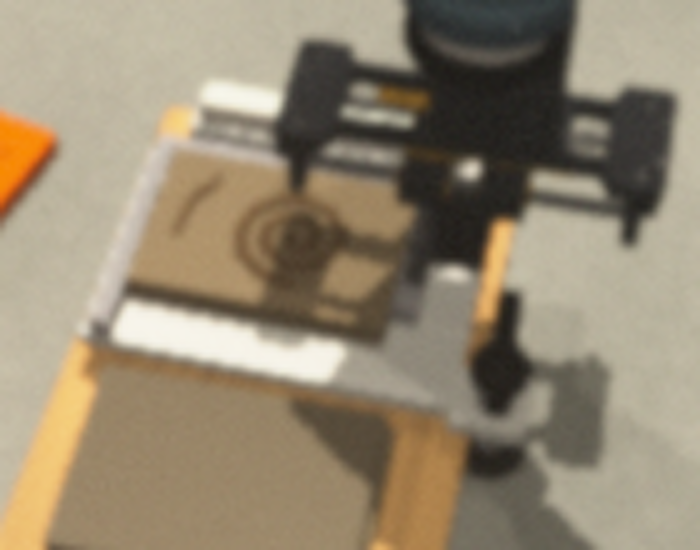

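Call:
{"fn": "send_rows", "kwargs": {"targets": [0.0,0.005,0,0,0,-0.01,0,0.0,0.005,0,0,0,0,0,0.0,0.005,0,0,0,0,0]}}

```text
time: 12.95
position: [0.5153, -0.0131, 0.1281]
eef_rot: [-3.105, -0.01, 1.6]
force: [-16.8, 0.3, 17.8]
width: -0.0002
```

Call:
{"fn": "send_rows", "kwargs": {"targets": [0.0,-0.006,0,0,0,0,0,0.0,-0.01,0,0,0,-0.03,0,0.0,-0.008,0,0,0,0,0,0.0,0,0,0.03,0,0,0,0.0,0,0,0.035,0,0,0,0.0,-0.01,0.01,0.03,0,0,0,0.0,-0.01,0.02,0.01,0,0,0,0.0,-0.01,0.03,0,0,0,0,0.0,0,0,0,0,0,0]}}

```text
time: 13.7
position: [0.4622, 0.0472, 0.2389]
eef_rot: [-3.139, -0.009, 1.594]
force: [-0.1, 1.0, -0.1]
width: 0.0004
```

```bash
python3 - <<'E'
from h import *
import pickle
s=read_state(); print(s["position"],s["eef_rot"],s["force"],s["width"])
m=camera_model("wrist");t=camera("wrist")[:,:,::-1];cv2.imwrite("pics/w9.png",t);pickle.dump(m,open("w9.pkl","wb"))
t=camera("top")[:,:,::-1]
cv2.imwrite("pics/t6c.png",cv2.resize(t[170:270,280:390],None,fx=7,fy=6,interpolation=cv2.INTER_CUBIC))
cv2.imwrite("pics/t6.png",t)
E
```

```text
[0.46224548 0.04717486 0.23885924] [-3.1393753  -0.00906063  1.59405304] [-0.08463527  1.00764908 -0.06040495] 0.000380476705163434
```

View pics/w9.png

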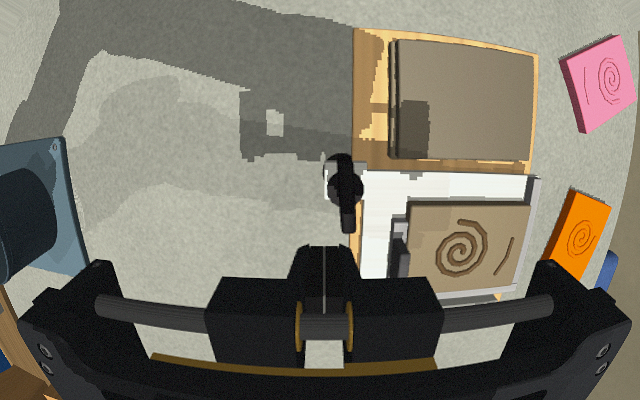

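View pics/t6c.png

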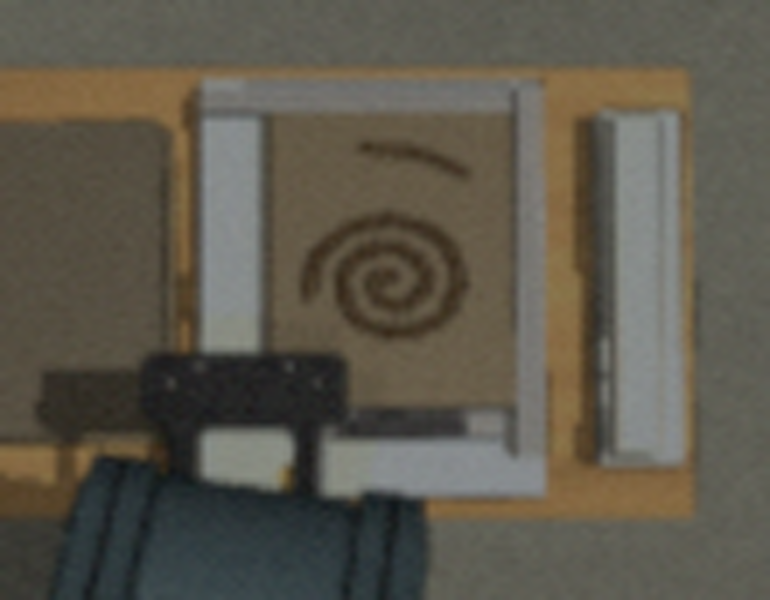

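Call:
{"fn": "send_rows", "kwargs": {"targets": [0.0,-0.004,0.036,0,0,0,0,0.0,-0.004,0.036,0,0,0,0,0.0,-0.004,0.036,0,0,0,0,0.0,-0.004,0.036,0,0,0,0,0.0,-0.004,0.036,0,0,0,0,0.0,-0.004,0.02,0,0,0,0,0.0,0,0,0,0,0,0,0.0,0,0,0,0,0,0]}}

```text
time: 14.47
position: [0.4436, 0.2424, 0.2383]
eef_rot: [3.137, -0.0, 1.574]
force: [0.1, -0.1, 0.0]
width: 0.0
```

```bash
python3 - <<'E'
from h import *
import pickle
s=read_state(); print(s["position"],s["eef_rot"],s["force"],s["width"])
m=camera_model("wrist");t=camera("wrist")[:,:,::-1];cv2.imwrite("pics/w10.png",t);pickle.dump(m,open("w10.pkl","wb"))
E
```

```text
[0.44359955 0.24244095 0.23826649] [ 3.13677031e+00 -3.62096360e-04  1.57357262e+00] [ 0.08067278 -0.1207376   0.02573235] 2.132402620078186e-07
```

View pics/w10.png

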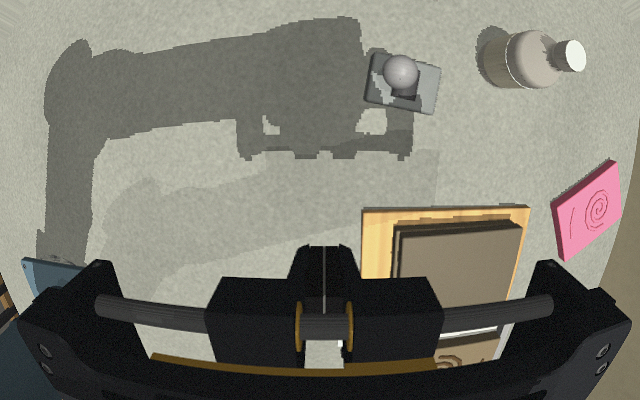

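```bash
python3 - <<'E'
from h import *
import pickle
m=pickle.load(open("w10.pkl","rb"))
im=cv2.imread("pics/w10.png")
cv2.imwrite("pics/w10a.png",cv2.resize(im[35:125,350:455],None,fx=6,fy=6,interpolation=cv2.INTER_CUBIC))
P=lambda L,z:plane("wrist",L,z,m)
print(P([(401,72)],.092).round(4)); 
b=P([(374,53),(441,66),(433,106),(367,96)],.025);print(b.round(4),b.mean(0))
# triangulate ball: wrist + top
c1,d1=ray("wrist",[(401,72)],m); c2,d2=ray("top",[(386/6+140-.4,428/6+180-.4)])
A=np.stack([d1[0],-d2[0]],1); k=np.linalg.lstsq(A,c2-c1,rcond=None)[0]; print(c1+d1[0]*k[0],c2+d2[0]*k[1])
E
```

```text
[[0.4997 0.3475 0.092 ]]
[[0.4904 0.3708 0.025 ]
 [0.5576 0.3635 0.025 ]
 [0.5503 0.3228 0.025 ]
 [0.4842 0.329  0.025 ]] [0.52061285 0.34650492 0.025     ]
[0.49703616 0.34651476 0.10251096] [0.49580148 0.34454508 0.10201191]
```

View pics/w10a.png

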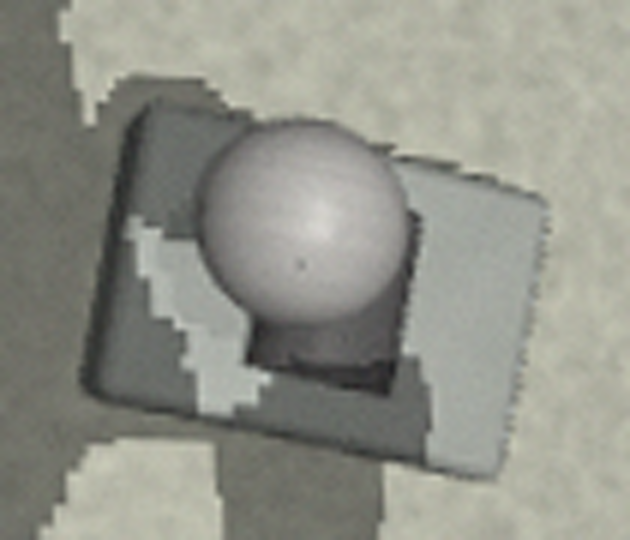

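```bash
python3 - <<'E'
from h import *
import pickle
m=pickle.load(open("w10.pkl","rb"))
print(plane("top",[(312/6+140,110/6+180)],.13), plane("wrist",[(575,55)],.13,m))
E
```

```text
[[0.63511497 0.37605446 0.13      ]] [[0.6354093 0.3788689 0.13     ]]
```

Call:
{"fn": "send_rows", "kwargs": {"targets": [0.0,0,0.035,-0.01,0,0,0,0.0,0,0.035,-0.02,0,0,0,0.0,0,0.025,-0.025,0,0,0,0.0,0,0.006,-0.02,0,0,0,0.0,0,0,0,0,0,0,0.0,0,0,0,0,0,0]}}

```text
time: 15.02
position: [0.4512, 0.3343, 0.1616]
eef_rot: [3.132, 0.002, 1.552]
force: [0.1, -0.2, 0.4]
width: 0.0003
```

Call:
{"fn": "send_rows", "kwargs": {"targets": [0.0,-0.003,0.011,-0.008,0,0,-0.05,0.0,0,0,-0.006,0,0,-0.04,0.0,0,0,0,0,0,0]}}

```text
time: 15.27
position: [0.4522, 0.3386, 0.1505]
eef_rot: [3.13, 0.003, 1.449]
force: [0.2, -0.8, -0.3]
width: 0.0006
```

```bash
python3 - <<'E'
from h import *
s=read_state(); print(s["position"],s["eef_rot"],s["force"])
t=camera("wrist")[:,:,::-1];cv2.imwrite("pics/w11.png",t)
E
```

```text
[0.45219254 0.33864286 0.15049425] [3.12963807e+00 2.95345576e-03 1.44897257e+00] [ 0.21066105 -0.80745602 -0.31171363]
```

View pics/w11.png

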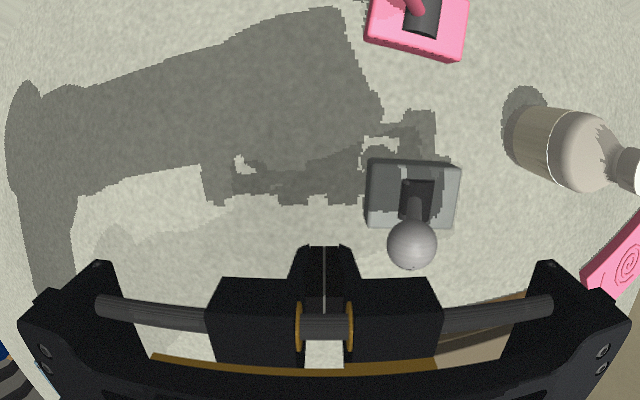

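Call:
{"fn": "send_rows", "kwargs": {"targets": [0.0,0.006,0.007,-0.003,0,0.01,0,0.0,0.008,0.001,-0.002,0,0,0,0.0,0.01,-0.001,0,0,0,0,0.0,0.01,-0.001,0,0,0,0,0.0,0.01,-0.001,0,0,0,0,0.0,0.01,-0.001,0,0,0,0,0.0,0,0,0,0,0,0]}}

```text
time: 15.9
position: [0.5149, 0.3366, 0.152]
eef_rot: [3.135, 0.001, 1.448]
force: [0.6, -0.0, -0.3]
width: 0.0004
```

```bash
python3 - <<'E'
from h import *
s=read_state(); print(s["position"],s["eef_rot"],s["force"])
t=camera("wrist")[:,:,::-1];cv2.imwrite("pics/w12.png",t)
E
```

```text
[0.5148616  0.33663064 0.15198586] [3.13503742e+00 1.15470477e-03 1.44779714e+00] [ 0.58426841 -0.0493479  -0.30035684]
```

View pics/w12.png

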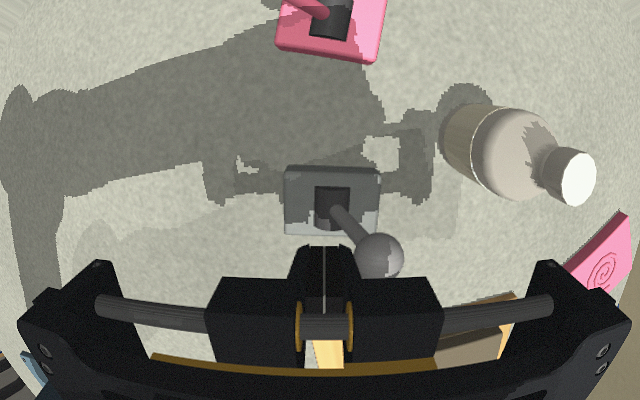

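Call:
{"fn": "send_rows", "kwargs": {"targets": [0.0,0.008,0,-0.003,0,0,0,0.0,0.006,0,0,0,0,0,0.0,0.005,0,0,0,0,0]}}

```text
time: 16.2
position: [0.5326, 0.3367, 0.1478]
eef_rot: [3.139, 0.003, 1.449]
force: [-3.7, 0.0, 1.7]
width: 0.0005
```

Call:
{"fn": "send_rows", "kwargs": {"targets": [0.0,0.005,0,0,0,0,0,0.0,0.004,0,0,0,0,0]}}

```text
time: 16.37
position: [0.5342, 0.3375, 0.1468]
eef_rot: [-3.123, 0.007, 1.452]
force: [-14.8, -1.9, 14.0]
width: 0.0004
```

Call:
{"fn": "send_rows", "kwargs": {"targets": [0.0,-0.01,0,0,0,0,0,0.0,-0.02,0,0,0,-0.015,0,0.0,-0.03,0,0.01,0,0,0,0.0,-0.02,0,0.035,0,0,0,0.0,-0.02,0,0.035,0,0,0,0.0,-0.02,-0.03,0.03,0,0,0,0.0,-0.02,-0.03,0.02,0,0,0,0.0,0,0,0,0,0,0,0.0,0,0,0,0,0,0]}}

```text
time: 17.12
position: [0.392, 0.2807, 0.276]
eef_rot: [-3.136, 0.004, 1.457]
force: [0.3, 1.0, 0.6]
width: 0.0003
```

```bash
python3 - <<'E'
from h import *
import pickle
s=read_state(); print(s["position"],s["eef_rot"],s["force"])
m=camera_model("wrist");t=camera("wrist")[:,:,::-1];cv2.imwrite("pics/w13.png",t);pickle.dump(m,open("w13.pkl","wb"))
t=camera("top")[:,:,::-1];cv2.imwrite("pics/t13.png",t)
cv2.imwrite("pics/t13c.png",cv2.resize(t[165:270,185:395],None,fx=3.8,fy=3.8,interpolation=cv2.INTER_CUBIC))
t=camera("side")[:,:,::-1];cv2.imwrite("pics/s13.png",t)
E
```

```text
[0.3920213  0.28068078 0.27601608] [-3.13641695  0.00401212  1.45683908] [0.32914308 1.00750578 0.64638079]
```

View pics/w13.png

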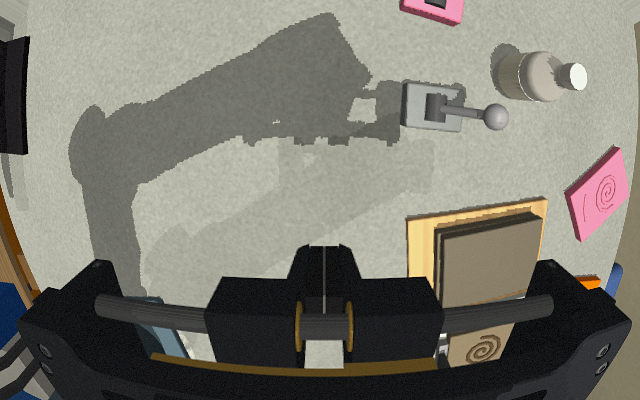

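View pics/t13c.png

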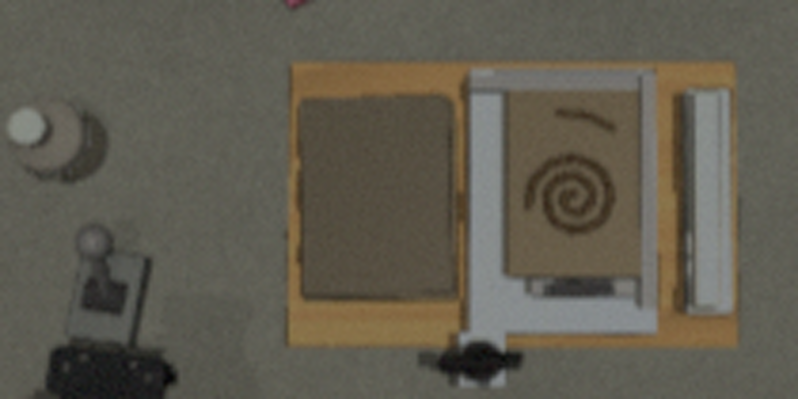

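View pics/s13.png

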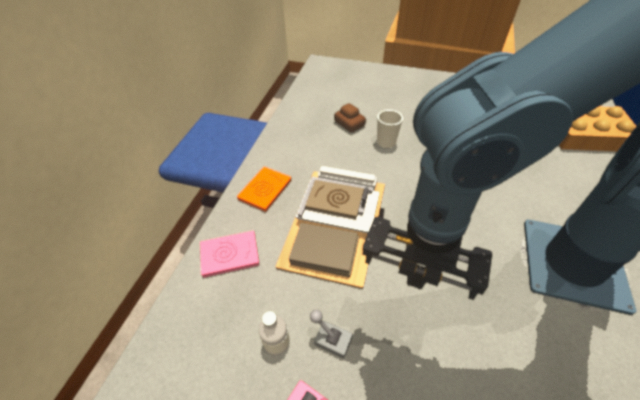

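```bash
python3 - <<'E'
from h import *
import pickle
m=pickle.load(open("w13.pkl","rb"))
b=plane("wrist",[(495,117)],.092,m)[0]; print(b, plane("top",[(95/3.8+185-.4,243/3.8+165-.4)],.092))
print("lean",np.arcsin(np.clip(np.hypot(*(b[:2]-[.5195,.342]))/.08,-1,1)))
f=lambda L:np.array(L)/3.8+[185,165]-.4
s=plane("top",f([(506,92),(641,92),(641,275),(506,275)]),.060); print(s.round(4), s.mean(0))
print("jaw tab top",plane("top",f([(578,287)]),.09))
b=plane("top",f([(420,358),(520,360)]),.097);print(np.degrees(np.arctan2(*(b[1]-b[0])[1::-1])))
E
```

```text
[0.55818736 0.33686388 0.092     ] [[0.55703811 0.33454394 0.092     ]]
lean 0.5096079567706077
[[ 0.6777  0.0413  0.06  ]
 [ 0.6799 -0.0591  0.06  ]
 [ 0.544  -0.0613  0.06  ]
 [ 0.5417  0.0381  0.06  ]] [ 0.61080826 -0.01023763  0.06      ]
jaw tab top [[ 0.53341244 -0.01417271  0.09      ]]
-89.81641832936783
```

```bash
python3 - <<'E'
from h import *
print(ctrl.sign_off())
E
```

```text
the job is handed in; nothing more can be done
None
```

All four steps are done and the job is handed in, at about 17 s of the 61 s allowed. I found no failed check, but sign-off gives no verdict.

- **Foot:** I gripped the hub and turned it clockwise to the stop. Torque rose to 0.46 N m and the hub slipped in the fingers. The bar turned about 75°, less than the full 86° (1.5 rad), so I take it that it started near 0.2 rad. I did not measure the stage level directly; it rests on that torque.
- **Slab:** I pushed it off the stack with both fingers until it stopped against the end fence at about 10 N. The final top view shows it flush at fence and rail and square to within about 1°. The lower slabs look unmoved.
- **Jaw:** I pushed the tab until it stopped dead at about 17–19 N. By the top view it moved about 23 mm, which is over the 20.5 mm limit. That reading is good to about 2 mm, so the margin is only just larger than the error.
- **Lamp:** I pushed the lever to its stop. Its lean now measures 0.51 rad to the far side, which is the full swing.
- **Bystanders:** The cup, bottle and rock look unmoved in the final pictures. The arm stood clear of everything at sign-off.

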